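# Fit the filter plate into the suction box

### The arm

A 6-joint arm with a two-finger parallel gripper is mounted at the origin on the work surface. World frame = base frame: x ahead of the robot, y to its left, z up, the work surface at z = 0. Lengths are in m, angles in degrees, forces in N, time in s.
With the tool pointing down it reaches from about 0.375 to 0.9 m from the base axis. Payload 3.1 kg.
Tool frame: the origin (TCP) lies midway between the tips of the shut fingers; the grasp point (between the pads) lies 19 mm behind it; z points along the fingers, y is the direction in which the jaws open and shut (so a half turn about z gives the same grasp; the last joint's range is limited). The gripper opens to 87 mm and grips with 3 to 60 N. Pads are 19 mm wide; open, the fingers measure 117 mm over their backs; the gripper's body (75 mm by 190 mm) begins 51 mm behind the grasp point.
Start: joints at [59.559, 30.224, 82.088, -0, 67.689, -10.227], TCP at [0.216, 0.586, 0.223] pointing down, gripper open.
Joint ranges: [-176.69, 176.69], [-43.24, 126.21], [12.49, 139.97], [-82, 262], [0, 151.66], [-163.58, 163.58]. Speed limits (degrees/s): [159.86, 159.86, 180, 180, 180, 180].

### API

Orientations are given as a 3x3 rotation matrix whose columns are the frame's x, y, z axes.
In Python, from rig import bot gives the robot as it stands.
- The arm moves only by the tool carry_out, never from a script. Its arguments are lists of equal length, an entry for each row: "grip": the gripper's target within -1 to 1 (fully open at 1, half-way at 0, shut at -1); "slide": the shift along the tool's x, y, z in mm, a list of three; "twist": the turn, a rotation vector about the tool's x, y, z in rad, a list of three. In form: {"grip": [grip, ...], "slide": [[dx, dy, dz], ...], "twist": [[wx, wy, wz], ...]}. A call has 1 to 12 rows; each row shifts and turns the pose as measured when the row begins, along the tool's axes as they then stand; what a row does not reach is not made up. A row lasts 1/10 s, in which the tool goes at most 50 mm and 8.59 degrees, less where a joint would pass 70% of its speed; a pose out of reach is approached as far as the arm can. A call is refused whole if a number of a shift passes 50 or a number of a turn 0.15, either way. A call with a gripper value outside its range is refused whole. The fingers move at their own pace and stop on an object; the grip force is fixed at half the most. Time passes only in rows, so rows that do not move let the fingers close. It gives the time, the measured TCP pose, the force and the opening at its end, in the units of the state.
- bot.read_state(): the state, without advancing time (a new reading comes with each control period).
- bot.capture(name): name is "side" or "top" or "wrist"; returns a dict with "color" (420x560x3 uint8, red, green, blue), "depth" (420x560 float32, m along the optical axis (not along the pixel's ray), 0 where there is no reading), "fx", "fy", "cx", "cy" (pixels), "position" and "rotation" of the camera in the world; the wrist camera has in their place "T_tool_cam" (4x4, takes a point from camera to tool coordinates, whose origin is the TCP and whose axes are the flange's). Camera axes: x right, y up, looking along -z (the intrinsics and any distortion apply to the point x, -y, -z); pixel columns grow to the right and rows downward; lengths in m; the calibration is good to about 2 mm. The wrist camera is an equidistant fisheye: a pixel r from the principal point sees the ray r / f radians off the axis. A picture is of the moment at which its call begins: read the wrist's pose just before it.
- bot.hand_in(): hands the job in, once; it reports no verdict.
The state is a dict: "time_s": time; "joint_positions": joint angles; "qvel": joint speeds; "tau": joint torques, N m; "position": TCP position; "tcp_rot": TCP orientation; "force": force on the tool from outside, world axes, zero at the start; "moment": the same for the moment, N m; "opening": opening from 0.0 (shut) to 1.0 (fully open).
Only numpy, scipy, OpenCV 4.12 (cv2) and the standard library are available. Lean on these libraries where they do the work, as an engineer would, in place of code of your own. Each camera call takes 0.05 s, during which the arm holds its last target.

### The job

Put the slotted filter plate into the white suction box: tuck one of its short edges under the metal lip, then lower the opposite edge until the plate lies flat on the floor of the pocket, and let go. Do not drop it in from a height, and leave the solid cover plate, which looks much like it, where it lies.

Things in the scene. Friction and masses are not known exactly. Their poses are not given: they have to be found in the camera images.
- filter: Slotted filter plate, steel, 120 long (x) by 90 wide (y) by 5 mm thick, about 0.25 kg. A grip fin stands on its middle: 60 mm long along x, 10 mm thick along y, its top 45 mm above the plate's underside. Origin: centre of the underside; z up. The short edges, x = -60 and +60 mm, are alike: either may go under the lip. Starts flat on the table.
- housing: White suction box, fixed, 150 (x) by 126 mm (y); a hose spigot stands out 28 mm at its +x end. Origin: centre of its underside, on the table; z up. Dark pocket in its top: x -67 to +67, y -55 to +55 mm, floor at z = 40. Lip at the -x end, roughly towards the robot. Sill at the +x end up to z = 54, side walls to z = 48. The plate in it has 14 mm play in x, 20 mm in y.
- lip (a point): Middle of the lower inner edge of the box's metal retaining lip, at x = -47, z = 58 mm in the box's frame and with its axes. The lip is 4 mm thick (top at z = 62), full width, and covers the pocket from x = -67 to -47. Lip to sill is 114 mm, so the plate goes in only tilted, lip edge low and first; 15 to 20 degrees suits.
- cover: Solid cover plate, to be left alone: same size, fin, origin and axes as the filter plate but without slots, about 0.4 kg. Box, filter plate and cover plate lie side by side in any order.
Things that resemble listed ones, but are neither listed nor needed, are in the scene too. Leave any pink or yellow look-alike of the filter alone.

How it is judged:
By the outcome, as a careful person would: the job done as asked, in the order asked, and still so for the second after the job is handed in, with the robot touching nothing.
It also fails if it takes over 46 s, if anything falls off the work surface, if the arm or the gripper's body presses on something with over 40 N, if the wrist force passes 120 N, or if a joint passes its speed limit or range.

## Working session

There is one attempt and no reset: what is moved stays moved. The work goes in short steps, Python scripts to look and compute and a tool call to move; the robot and the scene stay as the last step left them, time stands still between calls to the robot, and variables do not carry over. Pictures are saved under pics/ and viewed, and the job is handed in when it is done.

Besides the shell and the picture viewer there is one more tool, called after ">>>" as a command line: name --argument value ..., lists and objects as JSON in quotes. carry_out: Moves the arm, as the interface text tells. Its arguments: {"type":"object","properties":{"grip":{"type":"array"},"slide":{"type":"array"},"twist":{"type":"array"}},"required":["grip","slide","twist"]}

```bash
mkdir -p pics; cat > h.py <<'E'
import numpy as np, cv2
from rig import bot
def save(n,img): cv2.imwrite('pics/'+n,cv2.cvtColor(img,cv2.COLOR_RGB2BGR))
def cast(c,u,v,z):
    R=np.array(c['rotation']);p=np.array(c['position'])
    d=R@np.array([(u-c['cx'])/c['fx'],-(v-c['cy'])/c['fy'],-1]); t=(z-p[2])/d[2]; return p+t*d
def cloud(c):
    d=c['depth'];v,u=np.mgrid[:d.shape[0],:d.shape[1]]
    P=np.stack([(u-c['cx'])/c['fx']*d,-(v-c['cy'])/c['fy']*d,-d],-1)
    return P@np.array(c['rotation']).T+np.array(c['position'])
E
python3 - <<'E'
from h import *
s=bot.read_state();print(s)
for n in('top','side'):
    c=bot.capture(n);save(n+'0.png',c['color']);np.savez(n+'0.npz',**c)
    print({k:v for k,v in c.items() if k not in('color','depth')})
E
```

```text
{'time_s': 0.0, 'joint_positions': array([ 5.95595233e+01,  3.02782299e+01,  8.21580050e+01,  3.53298740e-05,
        6.76869354e+01, -1.02256528e+01]), 'qvel': array([-0.00638346, -0.0361451 ,  0.03900483,  0.13379631, -0.02664789,
       -0.0201978 ]), 'tau': array([-3.12211869e-04, -4.40043640e+01, -1.76595908e+01,  6.34004991e-02,
        5.80443267e-02, -1.49971606e-04]), 'position': array([0.21553944, 0.5858737 , 0.22157053]), 'tcp_rot': array([[-9.38403365e-01,  3.45540067e-01, -1.08963529e-03],
       [ 3.45541573e-01,  9.38401613e-01, -1.85310995e-03],
       [ 3.82191778e-04, -2.11547890e-03, -9.99997689e-01]]), 'force': array([ 0.75679855,  0.25541856, -0.61046513]), 'moment': array([ 0.01459134,  0.03410494, -0.02108605]), 'opening': 1.002603696836042}
{'fx': 511.3859269104526, 'fy': 511.3859269104526, 'cx': 278.56475593227674, 'cy': 209.5714571938892, 'position': array([ 0.30286728, -0.00805414,  1.11477569]), 'rotation': array([[-0.00941904,  0.98801975, -0.15403977],
       [-0.99993561, -0.01028144, -0.00480286],
       [-0.00632907,  0.15398462,  0.98805297]])}
{'fx': 438.10960010937043, 'fy': 438.10960010937043, 'cx': 275.8308520845978, 'cy': 212.87071191349662, 'position': array([ 0.25951545, -0.54610575,  0.7644304 ]), 'rotation': array([[ 0.92362078,  0.30699159, -0.22952304],
       [-0.38282186,  0.70865822, -0.59266428],
       [-0.01928955,  0.63526348,  0.77205455]])}
```

View pics/top0.png

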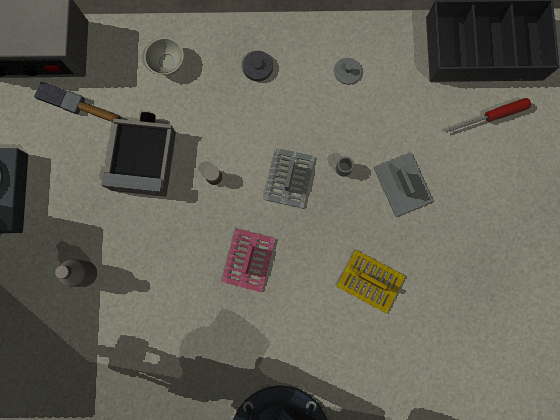

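View pics/side0.png

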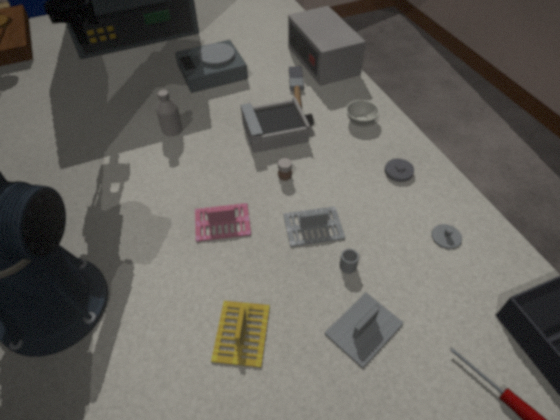

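Candidates in the top view are the grey slotted plate (290,178), the grey solid cover (403,184), the pink slotted plate (250,260) and the yellow slotted plate (372,280). I choose the grey slotted one at (290,178) and will check it in a crop.

```bash
python3 - <<'E'
from h import *
c=dict(np.load('top0.npz'))
im=c['color']
a=cv2.resize(im[140:220,240:340],None,fx=4,fy=4,interpolation=cv2.INTER_CUBIC)
b=cv2.resize(im[100:205,90:190],None,fx=3.9,fy=3.9,interpolation=cv2.INTER_CUBIC)
H=max(a.shape[0],b.shape[0]);o=np.zeros((H,795,3),np.uint8);o[:a.shape[0],:400]=a;o[:b.shape[0],400:400+b.shape[1]]=b
save('crop0.png',o)
P=cloud(c)
Z=P[...,2]
# colour/height segmentation of the plate
for n,(v0,v1,u0,u1),zr in [('plate',(140,215,258,322),(.003,.02)),('fin',(140,215,258,322),(.038,.055)),('cover fin',(145,220,370,440),(.038,.055)),('box>30',(105,200,95,180),(.03,.08))]:
    m=np.zeros(Z.shape,np.uint8);s=np.s_[v0:v1,u0:u1];m[s]=((Z[s]>zr[0])&(Z[s]<zr[1])&(c['depth'][s]>0))*255
    pts=P[m>0];
    r=cv2.minAreaRect((pts[:,:2]*1000).astype(np.float32));print(n,len(pts),r,np.median(pts[:,2]))
    print(cv2.boxPoints(r).round(0).tolist())
print(np.median(Z[220:235,150:200]))
E
```

```text
plate 1241 ((550.621826171875, -27.40229034423828), (140.39926147460938, 168.27427673339844), 88.73997497558594) 0.004875700835790253
[[465.0, -96.0], [633.0, -99.0], [636.0, 41.0], [468.0, 45.0]]
fin 128 ((547.7068481445312, -26.131500244140625), (9.920530319213867, 59.85576629638672), 76.85848236083984) 0.04420721394819427
[[517.0, -24.0], [576.0, -38.0], [578.0, -28.0], [520.0, -14.0]]
cover fin 148 ((530.7129516601562, -278.5780334472656), (58.45305633544922, 11.864859580993652), 21.298128128051758) 0.043934175872215264
[[501.0, -284.0], [506.0, -295.0], [560.0, -273.0], [556.0, -262.0]]
box>30 4334 ((604.2550659179688, 298.371826171875), (128.11463928222656, 179.42568969726562), 83.19083404541016) 0.04096283199160322
[[508.0, 245.0], [686.0, 224.0], [701.0, 351.0], [523.0, 373.0]]
-0.0005362714240835231
```

View pics/crop0.png

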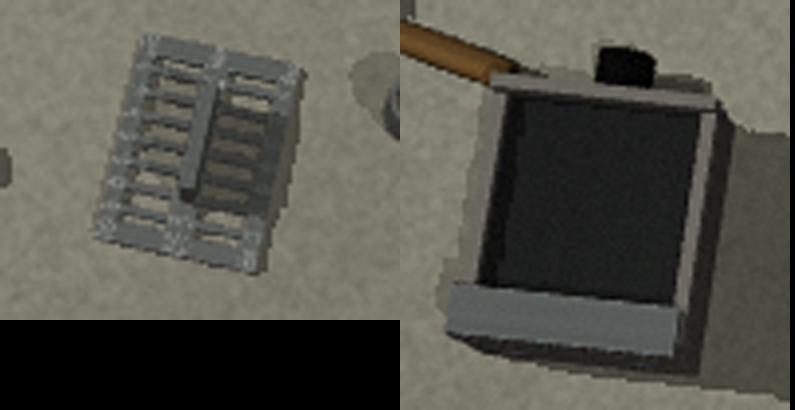

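Crop: the plate at left has open slots through it and a fin along its long side, so it is the filter. The box at right has its lip at the bottom of the picture, towards the robot. Next I refine the box pose and check the plate.

```bash
python3 - <<'E'
from h import *
c=dict(np.load('top0.npz'))
P=cloud(c);Z=P[...,2]
def rect(n,s,zr,erode=0):
    m=np.zeros(Z.shape,np.uint8);m[s]=((Z[s]>zr[0])&(Z[s]<zr[1])&(c['depth'][s]>0))*255
    k,l,st,_=cv2.connectedComponentsWithStats(m,connectivity=4);i=1+np.argmax(st[1:,4]);pts=P[l==i]
    r=cv2.minAreaRect((pts[:,:2]*1000).astype(np.float32));print(n,len(pts),np.round(r[0],1),np.round(r[1],1),round(r[2],1),np.round(np.median(pts[:,2]),4),pts[:,:2].mean(0).round(4))
    print('  ',cv2.boxPoints(r).round(0).tolist())
B=np.s_[100:205,90:185]
rect('lip',B,(.0585,.068));rect('floor',B,(.036,.0425));rect('side+floor',B,(.044,.057))
rect('plate',np.s_[140:215,258:320],(.0025,.012))
# floor by dark colour within interior cast to z=.048 (wall tops) 
g=c['color'].max(2);m=np.zeros(Z.shape,np.uint8);m[100:200,95:185]=(g[100:200,95:185]<55)*255
print(P[115:195:8,138,2].round(3),P[150,100:180:6,2].round(3))
s=dict(np.load('side0.npz'));Q=cloud(s);z=Q[...,2]
m=((z>.0585)&(z<.068)&(np.abs(Q[...,0]-.53)<.06)&(np.abs(Q[...,1]-.3)<.12)).astype(np.uint8)
r=cv2.minAreaRect((Q[m>0][:,:2]*1000).astype(np.float32));print('side lip',r)
m=((z>.038)&(z<.05)&(np.abs(Q[...,0]-.547)<.06)&(np.abs(Q[...,1]+.03)<.05)).astype(np.uint8)
r=cv2.minAreaRect((Q[m>0][:,:2]*1000).astype(np.float32));print('side fin',r,Q[m>0][:,2].max())
E
```

```text
lip 743 [529.5 307.2] [126.3  29.2] 82.8 0.0616 [0.5296 0.3062]
   [[507.0, 246.0], [536.0, 243.0], [552.0, 368.0], [523.0, 372.0]]
floor 2182 [603.3 300. ] [109.8 110.9] 83.1 0.0394 [0.6029 0.3003]
   [[542.0, 252.0], [652.0, 239.0], [665.0, 348.0], [555.0, 361.0]]
side+floor 721 [591.4 300. ] [127.8 150.8] 82.9 0.0484 [0.6209 0.293 ]
   [[509.0, 246.0], [658.0, 227.0], [674.0, 354.0], [525.0, 373.0]]
plate 620 [522.1 -20.1] [91.3 69.1] 78.3 0.0049 [ 0.5153 -0.0207]
   [[479.0, -58.0], [547.0, -72.0], [565.0, 18.0], [498.0, 32.0]]
[-0.     0.054  0.042  0.036  0.04   0.039  0.04   0.04   0.065  0.063] [ 0.    -0.003  0.049  0.042  0.039  0.037  0.04   0.042  0.036  0.038
  0.042  0.046  0.006  0.001]
side lip ((529.423828125, 306.853759765625), (128.5159454345703, 29.043886184692383), 82.77581787109375)
side fin ((546.8200073242188, -25.829612731933594), (13.086718559265137, 59.99474334716797), 77.30526733398438) 0.04725937512668277
```

Box: centre (0.590, 0.300), yaw -7°. Filter: centre (0.547, -0.026), yaw -13°. Sizes and heights match the given ones in both views. The helper below gives the move left in tool axes.

```bash
cat >> h.py <<'E'
from scipy.spatial.transform import Rotation as Ro
def toolR(yaw,th):  # plate yaw, tilt (-x edge low), tool x = -plate x
    th=np.radians(th);B=Ro.from_euler('z',yaw,degrees=True).as_matrix()@Ro.from_euler('y',-th).as_matrix()
    return B@np.diag([-1,1,-1.])
def todo(p,yaw,th):
    s=bot.read_state();R=np.array(s['tcp_rot']);d=R.T@(np.array(p)-s['position'])*1000
    w=Ro.from_matrix(R.T@toolR(yaw,th)).as_rotvec()
    print('t',round(s['time_s'],2),'pos',s['position'].round(4),'shift mm',d.round(1),'twist',w.round(4),'F',s['force'].round(1),'M',s['moment'].round(2),'op',round(s['opening'],3))
E
python3 -c "
from h import *
todo([.5473,-.026,.15],-13,0)"
```

```text
t 0.1 pos [0.2156 0.586  0.2217] shift mm [-522.8 -459.5   72.4] twist [-0.0019 -0.0005 -0.1259] F [-1.1 -0.9  0.4] M [-0.03 -0.04 -0.05] op 1.001
```

>>> carry_out --grip '[1,1,1,1,1,1,1,1,1,1,1,1]' --slide '[[-30,-27,0],[-30,-27,0],[-30,-27,0],[-30,-27,0],[-30,-27,0],[-30,-27,0],[-30,-27,0],[-30,-27,0],[-30,-27,0],[-30,-27,0],[-30,-27,0],[-30,-27,0]]' --twist '[[0,0,-0.01],[0,0,-0.01],[0,0,-0.01],[0,0,-0.01],[0,0,-0.01],[0,0,-0.01],[0,0,-0.01],[0,0,-0.01],[0,0,-0.01],[0,0,-0.01],[0,0,-0.01],[0,0,-0.01]]'

```text
time_s: 1.3
position: [0.47, 0.1603, 0.2174]
tcp_rot: [[-0.977, 0.215, -0.007], [0.215, 0.977, -0.003], [0.006, -0.004, -1.0]]
force: [-0.0, 0.7, -0.2]
opening: 0.997
```

```bash
python3 -c "
from h import *
todo([.5473,-.026,.15],-13,0)"
```

```text
t 1.3 pos [0.47   0.1603 0.2174] shift mm [-116.  -165.1   67.3] twist [-0.0039 -0.0059  0.01  ] F [-0.   0.7 -0.2] M [ 0.05 -0.05  0.08] op 0.997
```

>>> carry_out --grip '[1,1,1,1,1,1,1]' --slide '[[-22,-32,6],[-22,-32,6],[-22,-32,10],[-22,-32,15],[-20,-30,15],[-8,-7,10],[0,0,0]]' --twist '[[0,0,0.01],[0,0,0],[0,0,0],[0,0,0],[0,0,0],[0,0,0],[0,0,0]]'

```text
time_s: 2.0
position: [0.5517, -0.0395, 0.1522]
tcp_rot: [[-0.973, 0.233, -0.003], [0.233, 0.973, -0.002], [0.003, -0.003, -1.0]]
force: [0.5, 0.7, 0.3]
opening: 1.002
```

```bash
python3 - <<'E'
from h import *
todo([.5473,-.026,.012],-13,0)
c=bot.capture('wrist');save('w1.png',c['color'])
c=bot.capture('top');save('t1.png',c['color'])
E
```

```text
t 2.0 pos [ 0.5517 -0.0395  0.1522] shift mm [  7.1  12.6 140.1] twist [-0.003  -0.0027 -0.0078] F [0.5 0.7 0.3] M [ 0.01  0.03 -0.  ] op 1.002
```

View pics/w1.png

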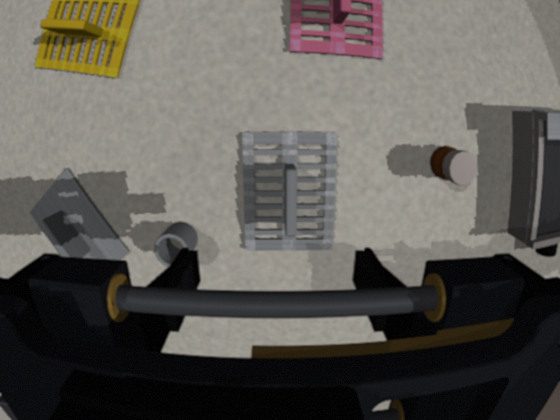

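Wrist view: the slotted grey plate is at (290,190) with its fin aligned to the jaws. The pot at (177,238) and the bottle at (455,165) are clear of the finger paths. I move sideways and then down.

>>> carry_out --grip '[1,1,1,1,1,1,1]' --slide '[[7,12,10],[0,0,25],[0,0,25],[0,0,20],[0,0,15],[0,0,5],[0,0,0]]' --twist '[[0,0,-0.008],[0,0,0],[0,0,0],[0,0,0],[0,0,0],[0,0,0],[0,0,0]]'

```text
time_s: 2.8
position: [0.5418, -0.0078, 0.0531]
tcp_rot: [[-0.979, 0.206, -0.001], [0.206, 0.979, 0.001], [0.002, 0.0, -1.0]]
force: [-0.4, -0.7, -0.1]
opening: 1.0
```

```bash
python3 - <<'E'
from h import *
todo([.5473,-.026,.012],-13,0)
c=bot.capture('side');save('s2.png',cv2.resize(c['color'][170:290,230:390],None,fx=4,fy=4))
c=bot.capture('wrist');save('w2.png',c['color'])
E
```

```text
t 2.8 pos [ 0.5418 -0.0078  0.0531] shift mm [ -9.1 -16.7  41.1] twist [ 0.0005 -0.0015  0.0193] F [-0.4 -0.7 -0.1] M [ 0.01 -0.05  0.01] op 1.0
```

View pics/w2.png

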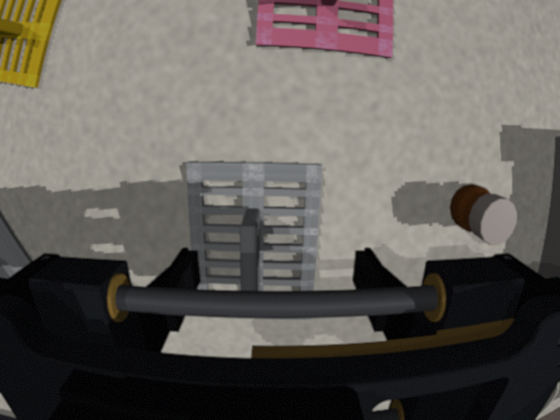

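View pics/s2.png

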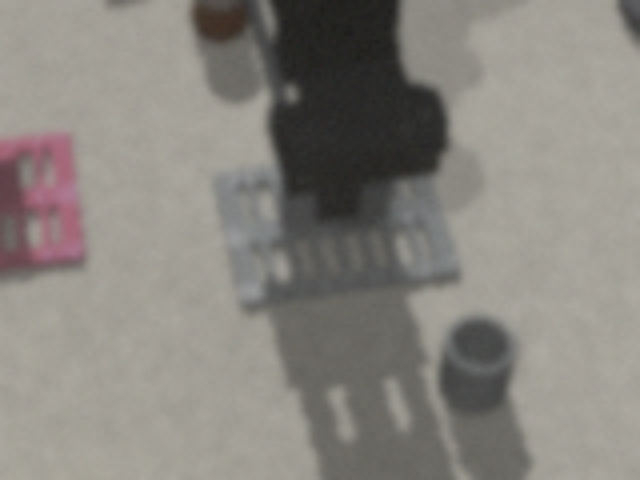

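>>> carry_out --grip '[1]' --slide '[[0,0,0]]' --twist '[[0,0,0]]'

```text
time_s: 3.0
position: [0.5433, -0.0082, 0.0549]
tcp_rot: [[-0.979, 0.206, 0.002], [0.206, 0.979, -0.0], [-0.002, 0.0, -1.0]]
force: [-0.2, 0.6, -0.4]
opening: 1.0
```

```bash
python3 - <<'E'
from h import *
todo([.5473,-.026,.012],-13,0);print(bot.read_state()['qvel'].round(2))
E
```

```text
t 3.0 pos [ 0.5433 -0.0082  0.0549] shift mm [ -7.5 -16.6  42.9] twist [0.0004 0.0023 0.0195] F [-0.2  0.6 -0.4] M [ 0.01  0.01 -0.05] op 1.0
[ 0.79 -0.83  0.25  0.15  0.39  0.1 ]
```

>>> carry_out --grip '[1,1,1,1]' --slide '[[-4,-8,0],[-3,-6,0],[-1,-2,0],[0,0,0]]' --twist '[[0,0,0.01],[0,0,0.008],[0,0,0],[0,0,0]]'

```text
time_s: 3.4
position: [0.55, -0.0281, 0.0572]
tcp_rot: [[-0.974, 0.226, 0.008], [0.226, 0.974, -0.002], [-0.008, 0.0, -1.0]]
force: [0.2, 0.0, -0.2]
opening: 1.0
```

```bash
python3 - <<'E'
from h import *
todo([.5473,-.026,.012],-13,0)
E
```

```text
t 3.4 pos [ 0.55   -0.0281  0.0572] shift mm [ 3.5  1.4 45.2] twist [ 0.0002  0.0077 -0.001 ] F [ 0.2  0.  -0.2] M [ 0.01 -0.02  0.02] op 1.0
```

>>> carry_out --grip '[1,1,1,1,1]' --slide '[[2,0,10],[0,0,10],[0,0,10],[0,0,6],[0,0,0]]' --twist '[[0,0.007,0],[0,0,0],[0,0,0],[0,0,0],[0,0,0]]'

```text
time_s: 3.9
position: [0.5472, -0.0278, 0.0172]
tcp_rot: [[-0.974, 0.227, -0.002], [0.227, 0.974, 0.001], [0.002, 0.0, -1.0]]
force: [-0.2, 0.6, -0.9]
opening: 1.001
```

```bash
python3 - <<'E'
from h import *
todo([.5473,-.026,.012],-13,0)
E
```

```text
t 3.9 pos [ 0.5472 -0.0278  0.0172] shift mm [0.3 1.8 5.2] twist [ 0.0003 -0.0019 -0.0021] F [-0.2  0.6 -0.9] M [0.02 0.01 0.03] op 1.001
```

>>> carry_out --grip '[1,1,1]' --slide '[[0,1,4],[0,0,0],[0,0,0]]' --twist '[[0,0,0],[0,0,0],[0,0,0]]'

```text
time_s: 4.2
position: [0.5472, -0.0264, 0.0123]
tcp_rot: [[-0.974, 0.227, -0.003], [0.227, 0.974, 0.001], [0.003, 0.0, -1.0]]
force: [0.4, 1.1, -0.8]
opening: 0.997
```

```bash
python3 - <<'E'
from h import *
todo([.5473,-.026,.012],-13,0)
E
```

```text
t 4.2 pos [ 0.5472 -0.0264  0.0123] shift mm [-0.   0.4  0.3] twist [ 0.0004 -0.003  -0.0016] F [ 0.4  1.1 -0.8] M [ 0.04 -0.02 -0.02] op 0.997
```

Close the fingers.

>>> carry_out --grip '[-1,-1,-1,-1,-1,-1,-1,-1,-1,-1,-1,-1]' --slide '[[0,0,0],[0,0,0],[0,0,0],[0,0,0],[0,0,0],[0,0,0],[0,0,0],[0,0,0],[0,0,0],[0,0,0],[0,0,0],[0,0,0]]' --twist '[[0,0,0],[0,0,0],[0,0,0],[0,0,0],[0,0,0],[0,0,0],[0,0,0],[0,0,0],[0,0,0],[0,0,0],[0,0,0],[0,0,0]]'

```text
time_s: 5.4
position: [0.548, -0.0265, 0.0135]
tcp_rot: [[-0.974, 0.227, -0.0], [0.227, 0.974, 0.001], [0.0, 0.0, -1.0]]
force: [-0.6, -0.4, 0.7]
opening: 0.114
```

```bash
python3 - <<'E'
from h import *
todo([.5473,-.026,.012],-13,0)
E
```

```text
t 5.4 pos [ 0.548  -0.0265  0.0135] shift mm [0.8 0.3 1.5] twist [ 0.0004 -0.0004 -0.0017] F [-0.6 -0.4  0.7] M [-0.06 -0.02 -0.04] op 0.114
```

Opening 0.114 is 9.9 mm, which matches the fin. I lift.

>>> carry_out --grip '[-1,-1,-1,-1,-1,-1,-1,-1]' --slide '[[0,0,-5],[0,0,-10],[0,0,-20],[0,0,-25],[0,0,-25],[0,0,-25],[0,0,-15],[0,0,0]]' --twist '[[0,0,0],[0,0,0],[0,0,0],[0,0,0],[0,0,0],[0,0,0],[0,0,0],[0,0,0]]'

```text
time_s: 6.2
position: [0.5454, -0.026, 0.1447]
tcp_rot: [[-0.974, 0.226, -0.006], [0.226, 0.974, 0.002], [0.006, 0.0, -1.0]]
force: [0.9, 1.1, -2.2]
opening: 0.112
```

```bash
python3 - <<'E'
from h import *
todo([.5473,-.026,.16],-13,0)
c=bot.capture('wrist');save('w3.png',c['color'])
c=bot.capture('side');save('s3.png',c['color'])
E
```

```text
t 6.2 pos [ 0.5454 -0.026   0.1447] shift mm [ -1.8   0.4 -15.3] twist [ 0.0004 -0.0062 -0.0014] F [ 0.9  1.1 -2.2] M [ 0.02 -0.07 -0.01] op 0.112
```

View pics/s3.png

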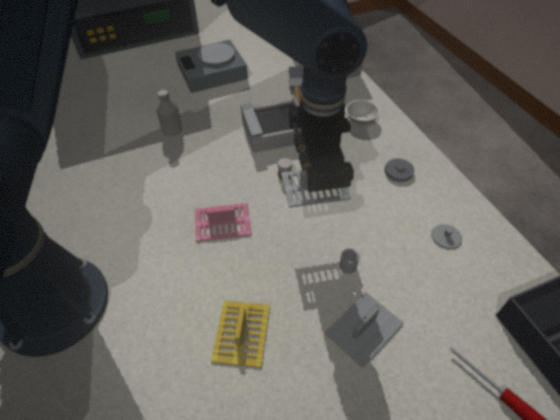

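View pics/w3.png

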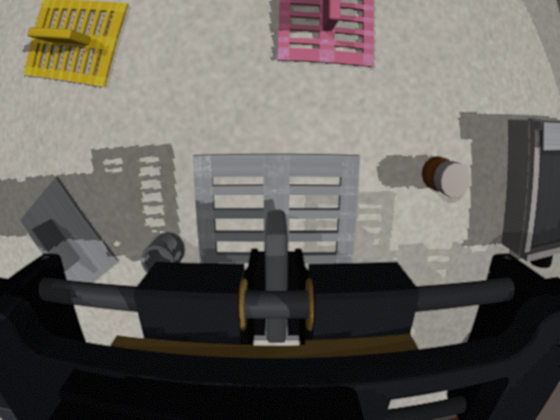

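Held and level. Now I go to the pre-insert pose: tilt 17°, lip edge at box x = -36.

```bash
cat >> h.py <<'E'
BC=np.array([590.3,299.8]);BY=-7.0
def box(ex,ez,th,h=13,dy=0):
    t=np.radians(th);c,s=np.cos(t),np.sin(t)
    x=ex+60*c-h*s; z=ez+60*s+h*c
    b=np.radians(BY);p=BC+x*np.array([np.cos(b),np.sin(b)])+dy*np.array([-np.sin(b),np.cos(b)])
    P=np.array([p[0],p[1],z])/1000; print('target',P.round(4)); todo(P,BY,th)
def held(h=13,edge=-60):   # where the plate's lip edge is in box frame by kinematics
    s=bot.read_state();R=np.array(s['tcp_rot'])@np.diag([-1,1,-1.]);o=s['position']*1000-np.r_[BC,0]
    B=Ro.from_euler('z',BY,degrees=True).as_matrix();f=lambda q:B.T@(o+R@(np.array(q)-[0,0,h]))
    print('lip edge',f([-60,0,0]).round(1),'far edge',f([60,0,0]).round(1),'tilt',np.degrees(np.arcsin(R[2,0])).round(2))
E
python3 -c "
from h import *
box(-36,100,17)"
```

```text
target [0.6077 0.2977 0.13  ]
t 6.3 pos [ 0.544  -0.0257  0.1426] shift mm [ 11.  329.4  12.8] twist [-0.0148 -0.3068 -0.1056] F [-0.7 -0.4 -2.5] M [ 0.01 -0.01 -0.01] op 0.114
```

>>> carry_out --grip '[-1,-1,-1,-1,-1,-1,-1,-1,-1,-1,-1,-1]' --slide '[[0,10,-5],[0,20,-5],[0,25,-5],[0,30,0],[0,30,0],[0,30,0],[0,30,0],[0,30,0],[0,20,0],[0,15,0],[0,5,0],[0,0,0]]' --twist '[[0,0,0],[0,0,-0.01],[0,0,-0.01],[0,0,-0.01],[0,0,-0.01],[0,0,-0.01],[0,0,-0.01],[0,0,-0.01],[0,0,-0.01],[0,0,-0.01],[0,0,0],[0,0,0]]'

```text
time_s: 7.5
position: [0.5827, 0.2305, 0.145]
tcp_rot: [[-0.99, 0.136, -0.039], [0.136, 0.991, 0.005], [0.039, -0.001, -0.999]]
force: [0.0, 0.2, -1.8]
opening: 0.112
```

```bash
python3 -c "
from h import *
box(-36,100,17);held()"
```

```text
target [0.6077 0.2977 0.13  ]
t 7.5 pos [0.5827 0.2305 0.145 ] shift mm [-16.3  69.9  14.4] twist [-0.0023 -0.3361 -0.014 ] F [ 0.   0.2 -1.8] M [ 0.03 -0.04  0.06] op 0.112
lip edge [-59.6 -68.8 134.4] far edge [ 60.3 -70.5 129.7] tilt -2.26
```

>>> carry_out --grip '[-1,-1,-1,-1,-1,-1,-1,-1,-1,-1,-1]' --slide '[[0,10,0],[0,15,0],[0,15,0],[0,10,0],[-2,7,0],[-2,4,0],[-2,2,0],[-2,0,0],[-2,0,0],[0,0,0],[0,0,0]]' --twist '[[0,-0.02,0],[0,-0.04,0],[0,-0.05,0],[0,-0.05,0],[0,-0.05,0],[0,-0.04,0],[0,-0.03,0],[0,-0.02,0],[0,0,0],[0,0,0],[0,0,0]]'

```text
time_s: 8.6
position: [0.5998, 0.287, 0.1464]
tcp_rot: [[-0.953, 0.15, 0.263], [0.144, 0.989, -0.042], [-0.266, -0.002, -0.964]]
force: [1.0, -0.6, -2.3]
opening: 0.114
```

```bash
python3 -c "
from h import *
box(-36,100,17);held()"
```

```text
target [0.6077 0.2977 0.13  ]
t 8.6 pos [0.5998 0.287  0.1464] shift mm [-1.6 11.8 17.5] twist [-0.0098 -0.0276 -0.0268] F [ 1.  -0.6 -2.3] M [ 0.12  0.31 -0.01] op 0.114
lip edge [-43.3 -10.1 117.9] far edge [ 72.3 -13.3 149.8] tilt 15.42
```

>>> carry_out --grip '[-1,-1,-1,-1,-1]' --slide '[[-2,5,0],[-2,4,0],[0,2,0],[0,0,0],[0,0,0]]' --twist '[[-0.005,-0.015,-0.013],[-0.005,-0.012,-0.013],[0,0,0],[0,0,0],[0,0,0]]'

```text
time_s: 9.1
position: [0.6066, 0.2978, 0.1476]
tcp_rot: [[-0.949, 0.121, 0.292], [0.116, 0.993, -0.035], [-0.294, 0.001, -0.956]]
force: [-1.1, -0.0, -2.6]
opening: 0.114
```

```bash
python3 - <<'E'
from h import *
box(-36,100,17);held()
for n in('top','side','wrist'):
    c=bot.capture(n);save(n+'4.png',c['color'])
    if n!='wrist': np.savez(n+'4.npz',**c)
E
```

```text
target [0.6077 0.2977 0.13  ]
t 9.1 pos [0.6066 0.2978 0.1476] shift mm [ 4.1 -0.  17.2] twist [0.0011 0.0019 0.0001] F [-1.1 -0.  -2.6] M [ 0.05  0.31 -0.02] op 0.114
lip edge [-37.1  -0.  117.6] far edge [ 77.5   0.  152.9] tilt 17.11
```

View pics/top4.png

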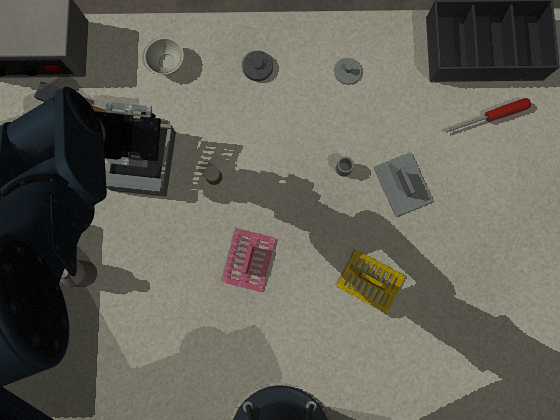

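View pics/side4.png

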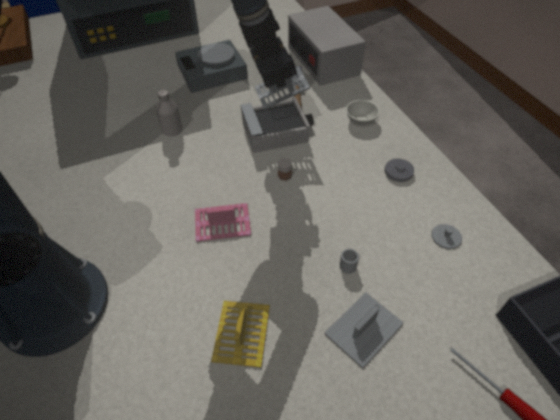

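View pics/wrist4.png

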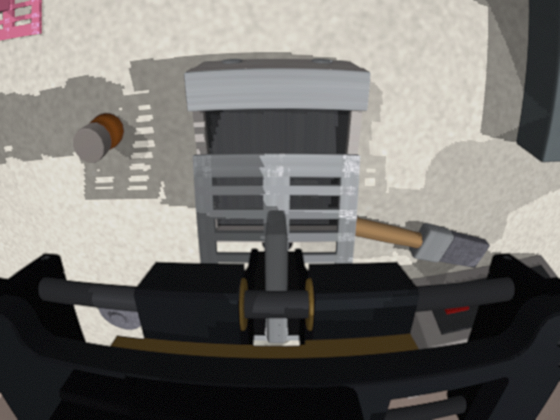

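The lip's middle (col 277) and the plate's middle (col 276) line up in the wrist view, with the edges parallel. The plate edge is still at row 155, as after the lift, so it has not slipped. I descend straight down.

>>> carry_out --grip '[-1,-1,-1,-1,-1,-1,-1]' --slide '[[3,0,9.5],[3,0,9.5],[3,0,9.5],[3,0,9.5],[1.5,0,5],[0,0,0],[0,0,0]]' --twist '[[0,0,0],[0,0,0],[0,0,0],[0,0,0],[0,0,0],[0,0,0],[0,0,0]]'

```text
time_s: 9.95
position: [0.6053, 0.2971, 0.0965]
tcp_rot: [[-0.95, 0.122, 0.289], [0.117, 0.993, -0.036], [-0.291, -0.001, -0.957]]
force: [-0.1, -0.4, -1.5]
opening: 0.117
```

```bash
python3 - <<'E'
from h import *
box(-36,48,17);held()
E
```

```text
target [0.6077 0.2977 0.078 ]
t 9.95 pos [0.6053 0.2971 0.0965] shift mm [ 3.2  0.9 18.4] twist [-0.0006 -0.0013 -0.    ] F [-0.1 -0.4 -1.5] M [0.04 0.32 0.01] op 0.117
lip edge [-38.4  -0.9  66.6] far edge [ 76.4  -0.9 101.6] tilt 16.93
```

>>> carry_out --grip '[-1,-1,-1,-1,-1,-1]' --slide '[[0,0,5],[1,1,6],[1,0,5],[0.5,0,2],[0,0,0],[0,0,0]]' --twist '[[0,0,0],[0,0,0],[0,0,0],[0,0,0],[0,0,0],[0,0,0]]'

```text
time_s: 10.55
position: [0.6096, 0.2982, 0.0782]
tcp_rot: [[-0.949, 0.122, 0.291], [0.117, 0.993, -0.035], [-0.293, 0.001, -0.956]]
force: [0.1, 0.6, -2.8]
opening: 0.112
```

```bash
python3 - <<'E'
from h import *
box(-62,44,17);held()
c=bot.capture('wrist');save('w5.png',c['color'])
c=bot.capture('side');save('s5.png',cv2.resize(c['color'][60:170,210:350],None,fx=5,fy=5))
E
```

```text
target [0.5819 0.3008 0.074 ]
t 10.55 pos [0.6096 0.2982 0.0782] shift mm [27.8 -0.8 -4.1] twist [ 0.0006  0.0011 -0.0003] F [ 0.1  0.6 -2.8] M [ 0.01  0.41 -0.03] op 0.112
lip edge [-34.2   0.8  48.2] far edge [80.5  0.7 83.4] tilt 17.06
```

View pics/w5.png

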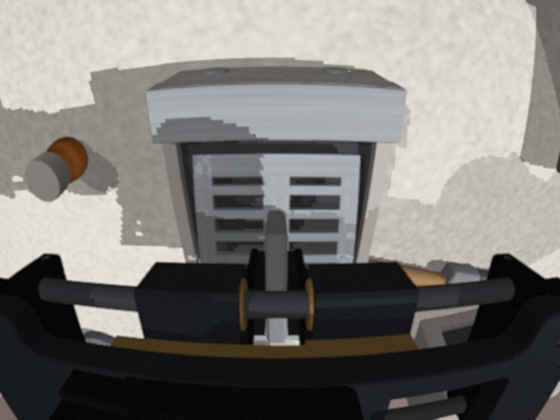

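View pics/s5.png

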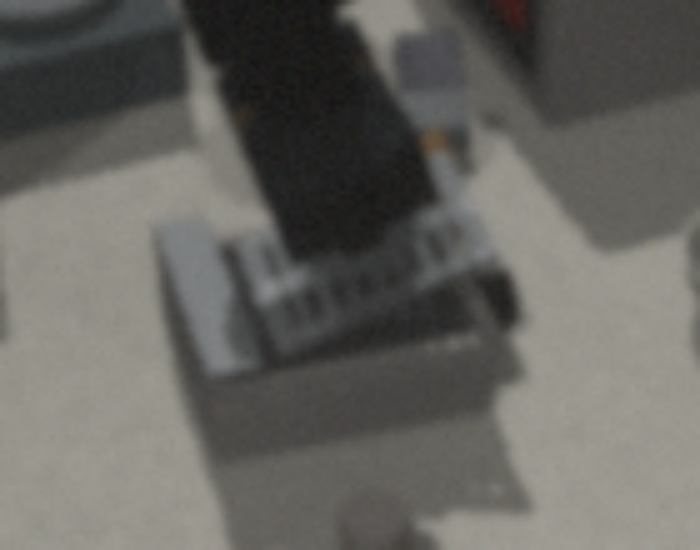

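The edge is inside the pocket and just in front of the lip, with clearance on both sides. I slide it under the lip.

>>> carry_out --grip '[-1,-1,-1,-1,-1,-1,-1,-1]' --slide '[[3,0,1],[5,0,-0.5],[5,0,-1],[5,0,-1],[4,0,-1],[2,0,-0.5],[0,0,0],[0,0,0]]' --twist '[[0,0,0],[0,0,0],[0,0,0],[0,0,0],[0,0,0],[0,0,0],[0,0,0],[0,0,0]]'

```text
time_s: 11.45
position: [0.5833, 0.3017, 0.0746]
tcp_rot: [[-0.949, 0.121, 0.292], [0.116, 0.993, -0.035], [-0.294, 0.001, -0.956]]
force: [-0.7, 0.2, -2.5]
opening: 0.112
```

```bash
python3 - <<'E'
from h import *
box(-62,44,17);held()
E
```

```text
target [0.5819 0.3008 0.074 ]
t 11.45 pos [0.5833 0.3017 0.0746] shift mm [ 1.4 -1.   0.2] twist [0.0011 0.0018 0.0003] F [-0.7  0.2 -2.5] M [0.07 0.34 0.05] op 0.112
lip edge [-60.7   1.   44.5] far edge [54.   1.1 79.8] tilt 17.1
```

>>> carry_out --grip '[-1,-1,-1,-1,-1,-1,-1]' --slide '[[-0.5,0,2.6],[-0.5,0,2.6],[-0.5,0,2.6],[-0.5,0,2.6],[-0.5,0,2.4],[0,0,0],[0,0,0]]' --twist '[[0,0.04,0],[0,0.04,0],[0,0.04,0],[0,0.04,0],[0,0.04,0],[0,0,0],[0,0,0]]'

```text
time_s: 12.15
position: [0.5907, 0.3013, 0.0627]
tcp_rot: [[-0.988, 0.12, 0.095], [0.12, 0.993, -0.009], [-0.095, 0.003, -0.995]]
force: [0.1, -0.6, -2.8]
opening: 0.112
```

```bash
python3 - <<'E'
from h import *
box(-61,41,0);held()
E
```

```text
target [0.5893 0.2999 0.054 ]
t 12.15 pos [0.5907 0.3013 0.0627] shift mm [ 2.  -1.6  8.6] twist [0.0027 0.0953 0.0014] F [ 0.1 -0.6 -2.8] M [-0.04  0.06 -0.03] op 0.112
lip edge [-58.3   1.5  44.1] far edge [61.1  1.6 55.5] tilt 5.46
```

>>> carry_out --grip '[-1,-1,-1,-1,-1,-1]' --slide '[[1,-0.5,2],[1,-0.5,2],[0.5,0,2],[0,0,1],[0,0,0],[0,0,0]]' --twist '[[0,0.035,0],[0,0.035,0],[0,0.02,0],[0,0,0],[0,0,0],[0,0,0]]'

```text
time_s: 12.75
position: [0.5862, 0.3008, 0.0554]
tcp_rot: [[-0.993, 0.119, 0.005], [0.119, 0.993, 0.001], [-0.005, 0.001, -1.0]]
force: [-0.7, -0.6, -3.2]
opening: 0.115
```

```bash
python3 - <<'E'
from h import *
box(-61,40.5,0);held()
c=bot.capture('wrist');save('w6.png',c['color'])
c=bot.capture('side');save('s6.png',cv2.resize(c['color'][60:170,210:350],None,fx=5,fy=5))
E
```

```text
target [0.5893 0.2999 0.0535]
t 12.75 pos [0.5862 0.3008 0.0554] shift mm [-3.2 -0.5  1.9] twist [0.0012 0.0049 0.0034] F [-0.7 -0.6 -3.2] M [-0.    0.01  0.04] op 0.115
lip edge [-64.1   0.3  42.1] far edge [55.9  0.7 42.7] tilt 0.28
```

View pics/w6.png

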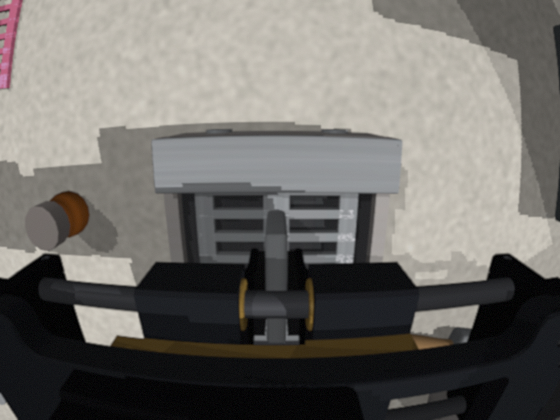

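View pics/s6.png

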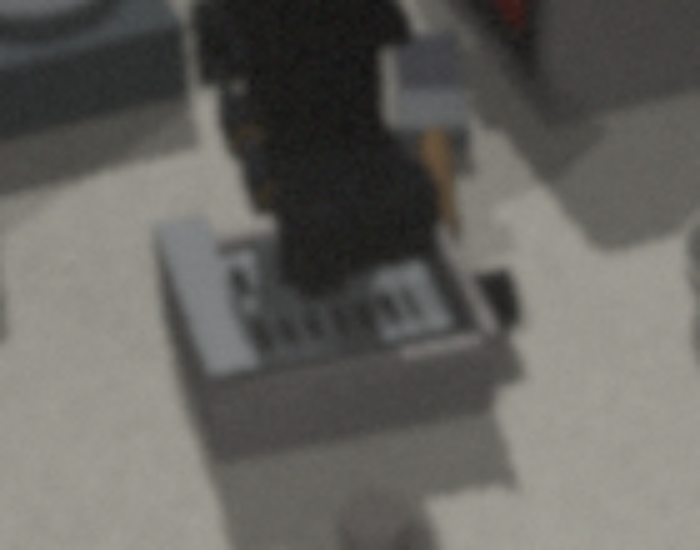

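Flat and tucked, about 2 mm above the floor. I ease it down until the floor takes the weight.

>>> carry_out --grip '[-1,-1,-1,-1]' --slide '[[-1,0,0.7],[-0.5,0,0.7],[0,0,0.5],[0,0,0]]' --twist '[[0,0.004,0],[0,0,0],[0,0,0],[0,0,0]]'

```text
time_s: 13.25
position: [0.5876, 0.3009, 0.0537]
tcp_rot: [[-0.993, 0.118, 0.001], [0.118, 0.993, 0.001], [-0.001, 0.001, -1.0]]
force: [0.1, 0.1, -2.6]
opening: 0.114
```

```bash
python3 - <<'E'
from h import *
box(-62,40,0);held()
E
```

```text
target [0.5883 0.3    0.053 ]
t 13.25 pos [0.5876 0.3009 0.0537] shift mm [-0.8 -0.8  0.7] twist [0.0013 0.001  0.0038] F [ 0.1  0.1 -2.6] M [0.04 0.05 0.05] op 0.114
lip edge [-62.8   0.5  40.6] far edge [57.2  1.  40.7] tilt 0.06
```

>>> carry_out --grip '[-1,-1,-1]' --slide '[[0,0,0.7],[0,0,0.7],[0,0,0]]' --twist '[[0,0,0],[0,0,0],[0,0,0]]'

```text
time_s: 13.55
position: [0.5877, 0.3009, 0.0537]
tcp_rot: [[-0.993, 0.118, 0.001], [0.118, 0.993, 0.001], [-0.001, 0.001, -1.0]]
force: [-0.4, -1.3, -2.2]
opening: 0.112
```

```bash
python3 - <<'E'
from h import *
box(-62,40,0);held()
E
```

```text
target [0.5883 0.3    0.053 ]
t 13.55 pos [0.5877 0.3009 0.0537] shift mm [-0.7 -0.8  0.7] twist [0.0013 0.0012 0.0039] F [-0.4 -1.3 -2.2] M [ 0.01  0.09 -0.04] op 0.112
lip edge [-62.7   0.6  40.6] far edge [57.3  1.  40.7] tilt 0.07
```

>>> carry_out --grip '[-1,-1]' --slide '[[0,0,1.5],[0,0,1.5]]' --twist '[[0,0,0],[0,0,0]]'

```text
time_s: 13.75
position: [0.5878, 0.3009, 0.0535]
tcp_rot: [[-0.993, 0.118, 0.002], [0.118, 0.993, 0.001], [-0.002, 0.001, -1.0]]
force: [-2.6, -0.8, 8.9]
opening: 0.114
```

```bash
python3 - <<'E'
from h import *
box(-62,40,0);held()
E
```

```text
target [0.5883 0.3    0.053 ]
t 13.75 pos [0.5878 0.3009 0.0535] shift mm [-0.6 -0.8  0.5] twist [0.0013 0.0016 0.0041] F [-2.6 -0.8  8.9] M [-0.19  0.66 -0.02] op 0.114
lip edge [-62.6   0.6  40.4] far edge [57.4  1.1 40.6] tilt 0.09
```

Contact: +9 N from the floor, plate level. I release part-way, clear of the side walls.

>>> carry_out --grip '[0,0,0,0,0,0]' --slide '[[0,0,0],[0,0,0],[0,0,0],[0,0,0],[0,0,0],[0,0,0]]' --twist '[[0,0,0],[0,0,0],[0,0,0],[0,0,0],[0,0,0],[0,0,0]]'

```text
time_s: 14.35
position: [0.5896, 0.3015, 0.054]
tcp_rot: [[-0.993, 0.118, 0.006], [0.118, 0.993, 0.003], [-0.006, 0.003, -1.0]]
force: [0.2, -0.7, -0.1]
opening: 0.485
```

>>> carry_out --grip '[0,0,0,0,0,0,0,0,0,0,0]' --slide '[[0,0,-5],[0,0,-10],[0,0,-15],[0,0,-20],[0,0,-20],[0,0,-20],[0,0,-20],[0,0,-15],[0,0,-5],[0,0,0],[0,0,0]]' --twist '[[0,0,0],[0,0,0],[0,0,0],[0,0,0],[0,0,0],[0,0,0],[0,0,0],[0,0,0],[0,0,0],[0,0,0],[0,0,0]]'

```text
time_s: 15.45
position: [0.5901, 0.3017, 0.2]
tcp_rot: [[-0.993, 0.118, 0.015], [0.118, 0.993, 0.005], [-0.014, 0.007, -1.0]]
force: [1.1, 1.1, 0.9]
opening: 0.499
```

```bash
python3 - <<'E'
from h import *
todo([.5883,.3,.2],BY,0)
for n in('top','side','wrist'):
    c=bot.capture(n);save(n+'7.png',c['color'] if n!='side' else cv2.resize(c['color'][60:170,210:350],None,fx=5,fy=5))
    if n!='wrist':
        P=cloud(c);np.savez(n+'7.npz',**c)
        B=Ro.from_euler('z',BY,degrees=True).as_matrix();L=(P*1000-np.r_[BC,0])@B
        ok=(c['depth']>0)
        for nm,z0,z1,xr,yr in(('fin',78,95,(-40,40),(-15,15)),('plate',42.5,47.5,(-45,64),(-52,52))):
            m=ok&(L[...,2]>z0)&(L[...,2]<z1)&(L[...,0]>xr[0])&(L[...,0]<xr[1])&(L[...,1]>yr[0])&(L[...,1]<yr[1])
            q=L[m]
            if len(q)>10: print(n,nm,len(q),q.mean(0).round(1),q.min(0).round(1),q.max(0).round(1),'slope x,y deg',np.degrees(np.linalg.lstsq(np.c_[q[:,:2],np.ones(len(q))],q[:,2],rcond=None)[0][:2]).round(2))
E
```

```text
t 15.45 pos [0.5901 0.3017 0.2   ] shift mm [ 1.5 -1.9 -0.1] twist [0.0071 0.0142 0.0042] F [1.1 1.1 0.9] M [ 0.01  0.03 -0.02] op 0.499
top fin 130 [-7.7 -0.8 83.6] [-32.5  -5.7  78.4] [17.7  5.3 88.2] slope x,y deg [-0.3   2.16]
top plate 643 [-2.4 -8.1 44.6] [-43.9 -51.6  42.5] [60.6 49.9 47.5] slope x,y deg [0.14 0.04]
side fin 104 [-4.4 -1.5 83.1] [-33.1  -7.5  78. ] [26.3  7.3 87.2] slope x,y deg [-0.14 14.26]
side plate 432 [ 10.5 -11.5  44.8] [-43.8 -51.8  42.5] [60.  47.5 47.4] slope x,y deg [ 0.09 -0.17]
```

View pics/side7.png

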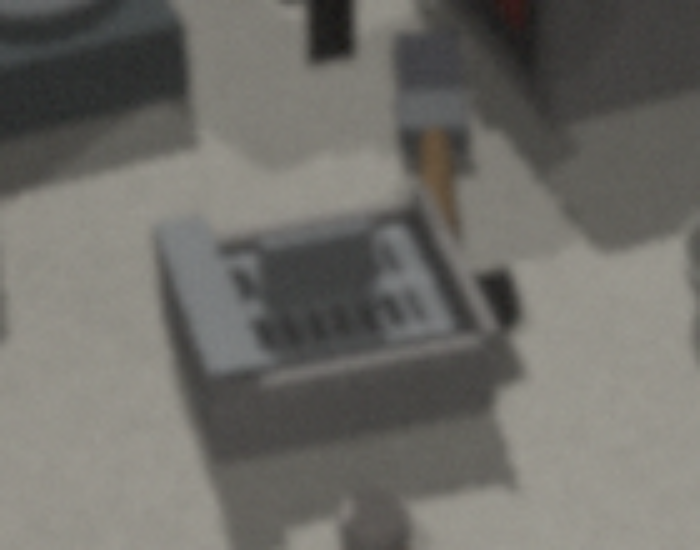

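View pics/wrist7.png

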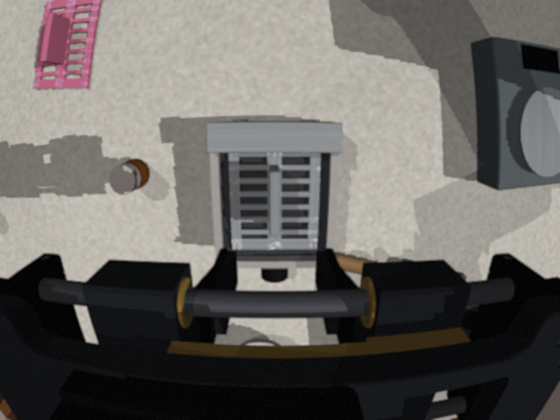

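The views show the plate lying flat in the pocket: its top is at z≈44.7 mm where 45 is expected, and its slope is under 0.2°. The lip edge is hidden under the lip (side view, around (215,300)), and the gripper is clear. I hand in.

```bash
python3 -c "
from rig import bot
print(bot.hand_in())"
```

```text
the job is handed in; nothing more can be done
None
```

The slotted filter plate is in the suction box, flat on the pocket floor with one short edge under the lip. I handed the job in at about 15.6 s of the 46 s allowed.

- **How it went:** I gripped the plate by its fin and tilted it about 17°. Then I slid its near edge roughly 16 mm under the lip and lowered the far edge. I pressed lightly until the floor pushed back with about 9 N, let go and backed off straight up.
- **Last checks:** The plate's top is at 44.7 mm (45 expected) and its slope is under 0.2° in both the top and side views. Its lip edge sits at about x = -63 mm in the box's frame, and the gripper stands about 15 cm above the plate's underside.
- **Disagreement:** The two views put the fin's centre at x = -7.7 mm (top) and -4.4 mm (side), against -2.6 mm from the arm's position. The gripper probably hid part of the fin. Any of these values leaves the edge well under the lip.
- **Left alone:** I never went near the cover plate or the pink and yellow look-alikes.

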